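# Sort the left-over cabinet fittings into their trays

### The job

The cabinet is finished: sort the five left-over fittings on the bench (two wooden knobs, two castors, one levelling foot) into the trays that already hold their own kind. Set each one down, without dropping it, on the free floor of its tray, standing upright like the ones already there (knobs on their base, castors on their plate with the wheel up, the foot on its base). Leave the tape measure lying where it is.

Things in the scene. Friction and masses are not known exactly. Their poses are not given: they have to be found in the camera images.
- knob_1: loose turned dark-wood cabinet knob standing on its base, 34 mm high: base 26 mm across, neck 17 mm, rounded head 36 mm across at its widest, 24 mm up; about 30 g; origin: centre of the base's underside; z up the axis, round; one of two alike
- knob_2: loose turned dark-wood cabinet knob standing on its base, 34 mm high: base 26 mm across, neck 17 mm, rounded head 36 mm across at its widest, 24 mm up; about 30 g; origin: centre of the base's underside; z up the axis, round; one of two alike
- castor_1: loose furniture castor on its steel plate (42 x 42 x 2.5 mm), wheel up, 54 mm high, about 110 g; origin: centre of the plate's underside, z up; black wheel 40 mm across, 17 mm wide, axle along local y at x +10, z 34 mm; fork cheeks both sides of the wheel, 24.5 mm over them (good grip: close along y at x +10, z 36 mm); one of two alike
- castor_2: loose furniture castor on its steel plate (42 x 42 x 2.5 mm), wheel up, 54 mm high, about 110 g; origin: centre of the plate's underside, z up; black wheel 40 mm across, 17 mm wide, axle along local y at x +10, z 34 mm; fork cheeks both sides of the wheel, 24.5 mm over them (good grip: close along y at x +10, z 36 mm); one of two alike
- foot: loose levelling foot for a cabinet standing on its base: black plastic base 38 mm across and 14 mm high, steel hex nut 17 mm across the flats up to z = 21 mm, upright threaded steel stem 10 mm across up to z = 62 mm (a good grip: the stem, 45 mm up); about 60 g; origin: centre of the base's underside; z up the stem, round
- tray_knobs: red open tray, 200 x 130 x 40 mm high, walls and floor 3 mm, fixed; origin: centre of underside; x along the 200 mm, away from the label tab on its -x end; z up. At its +x end stand three dark-wood cabinet knobs, fixed (from local x +48 mm to the end wall, up to z 37 mm). Free floor for loose ones: local x -97 to +48, y -62 to +62 mm. The trays lie in any order
- tray_castors: yellow open tray, 200 x 130 x 40 mm high, walls and floor 3 mm, fixed; origin: centre of underside; x along the 200 mm, away from the label tab on its -x end; z up. At its +x end stand two furniture castors, plate down and wheel up, fixed (from local x +48 mm to the end wall, up to z 57 mm). Free floor for loose ones: local x -97 to +48, y -62 to +62 mm. The trays lie in any order
- tray_feet: blue open tray, 200 x 130 x 40 mm high, walls and floor 3 mm, fixed; origin: centre of underside; x along the 200 mm, away from the label tab on its -x end; z up. At its +x end stand three levelling feet, stems up, fixed (from local x +48 mm to the end wall, up to z 65 mm). Free floor for loose ones: local x -97 to +48, y -62 to +62 mm. The trays lie in any order
- tape: yellow pocket tape measure with a black disc on top, lying among the loose fittings, about 60 x 54 x 32 mm with its hook on one corner, about 220 g; origin: centre of its underside; not to be moved
There are look-alikes about, which are no part of the job. Leave any green or pink look-alike of the foot alone.

How it is judged:
By the outcome, as a careful person would: the job done as asked, in the order asked, and still so for the second after the job is handed in, with the robot touching nothing.
It also fails if it takes over 128 s, if anything falls off the work surface, if the arm or the gripper's body presses on something with over 40 N, if the wrist force passes 120 N, or if a joint passes its speed limit or range.

### The arm

A 6-joint arm with a two-finger parallel gripper is mounted at the origin on the work surface. World frame = base frame: x ahead of the robot, y to its left, z up, the work surface at z = 0. Lengths are in m, angles in rad, forces in N, time in s.
With the tool pointing down it reaches from about 0.275 to 0.775 m from the base axis. Payload 14.6 kg.
Tool frame: the origin (TCP) lies midway between the tips of the shut fingers; the grasp point (between the pads) lies 19 mm behind it (arm.pinch_z is the distance from the TCP to the grasp point, in m); z points along the fingers, y is the line along which they close (so a half turn about z gives the same grasp; the last joint's range is limited). The gripper opens to 85 mm and grips with 20 to 120 N. Pads are 22 mm wide; open, the fingers measure 114 mm over their backs; the gripper's body (76 mm by 85 mm) begins 54 mm behind the grasp point. The pads swing forward as they close: fully open they stand 13 mm farther back than shut.
Start: joints at [1.194, 0.263, -0.048, 1.259, 0, 1.415], TCP at [0.115, 0.512, 0.195] pointing down, gripper open.
Joint ranges: [-2.65, 2.65], [-0.89, 1.7], [-1.18, 1.37], [-2.13, 2.11], [-1.35, 1.29], [-3.14, 3.14]. Speed limits (rad/s): [1.89, 1.89, 2.57, 2.79, 3.14, 3.14].

### API

Orientations are given as a unit quaternion [w, x, y, z].
In Python, from workcell import telemetry, get_image, camera_model, arm gives the robot as it stands.
- The arm moves only by the tool step_arm, never from a script. Its argument "series" is a list of rows, each an object of numbers: "tx", "ty", "tz": the shift along the world's x, y, z in mm; "ax", "ay", "az": the turn, a rotation vector about the world's x, y, z in rad; "jaw": the opening in per cent of the stroke, from 0 (shut) to 100 (fully open). A call has 1 to 8 rows; each row is the pose to reach, as a shift and turn from the pose commanded when the call began; what a row does not reach only later rows make up. A row lasts 1/10 s, in which the tool goes at most 50 mm and 8.59 degrees, less where a joint would pass 70% of its speed; a pose out of reach is approached as far as the arm can. A call with a gripper value outside its range is refused whole. The fingers move at their own pace and stop on an object; "force" is the grip in N (left out, the last holds). Time passes only in rows, so rows that repeat a pose let the fingers close. It gives the time, the measured TCP pose, the force, the opening and the grip force at its end, in the units of the state.
- telemetry.get_state(): the state, without advancing time (a new reading comes with each control period).
- get_image(name): name is "scene" or "top"; returns the picture (420x560x3 uint8, red, green, blue); there is no depth.
- camera_model(name): a dict with "camera_matrix" (3x3 intrinsics, pixels), "position" and "orientation" of the camera in the world. Camera axes: x right, y up, looking along -z (the intrinsics and any distortion apply to the point x, -y, -z); pixel columns grow to the right and rows downward; lengths in m; the calibration is good to about 2 mm. A picture is of the moment at which its call begins. camera_model takes no time and is no camera call.
- arm.close_job(): hands the job in; it is judged then, once.
The state is a dict: "time_s": time; "q": joint angles; "qd": joint speeds; "tau": joint torques, N m; "position": TCP position; "orientation": TCP orientation; "force": force on the tool from outside, world axes, zero at the start; "wrist_torque": the same for the moment, N m; "finger_gap": opening from 0.0 (shut) to 1.0 (fully open); "grip_force": force on a finger pad.
Only numpy, scipy, OpenCV 4.12 (cv2) and the standard library are available. Lean on these libraries where they do the work, as an engineer would, in place of code of your own. Each camera call takes 0.05 s, during which the arm holds its last target. There are 200 camera calls.

## Working session

There is one attempt and no reset: what is moved stays moved. The work goes in short steps, Python scripts to look and compute and a tool call to move; the robot and the scene stay as the last step left them, time stands still between calls to the robot, and variables do not carry over. Pictures are saved under pics/ and viewed, at most 14 in all, crops included, and the job is handed in when it is done.

Besides the shell and the picture viewer there is one more tool, called after "Request:" by a JSON object that holds its "name" and its "arguments", one argument or row to a line. step_arm: Moves the arm, as the interface text tells. Its arguments: {"type":"object","properties":{"series":{"type":"array","items":{"type":"object","properties":{"tx":{"type":"number"},"ty":{"type":"number"},"tz":{"type":"number"},"ax":{"type":"number"},"ay":{"type":"number"},"az":{"type":"number"},"jaw":{"type":"number"}}}},"force":{"type":"number"}},"required":["series"]}

```bash
mkdir -p pics; ls; python3 - <<'E'
from workcell import telemetry, get_image, camera_model, arm
import cv2
for n in("top","scene"):
    cv2.imwrite(f"pics/{n}0.png",cv2.resize(get_image(n)[:,:,::-1],(800,600),interpolation=cv2.INTER_CUBIC))
    print(camera_model(n))
s=telemetry.get_state();print(s['position'],s['orientation'],s['finger_gap'],s['time_s'])
E
```

```text
pics
{'camera_matrix': array([[433.97220448,   0.        , 275.9206284 ],
       [  0.        , 433.97220448, 214.95327549],
       [  0.        ,   0.        ,   1.        ]]), 'position': array([ 0.38602569, -0.02646488,  0.89147043]), 'orientation': array([-0.69894046, -0.02663464,  0.04688658,  0.71314408])}
{'camera_matrix': array([[445.79797537,   0.        , 282.82349087],
       [  0.        , 445.79797537, 209.26410524],
       [  0.        ,   0.        ,   1.        ]]), 'position': array([1.00998313, 0.59642935, 0.89735521]), 'orientation': array([0.29717487, 0.12489269, 0.35434684, 0.8777968 ])}
[0.11541324 0.51190743 0.19499597] [-1.08332553e-04  1.10685552e-01  9.93855380e-01 -4.25673374e-04] 1.0033268455604805 0.1
```

View pics/top0.png

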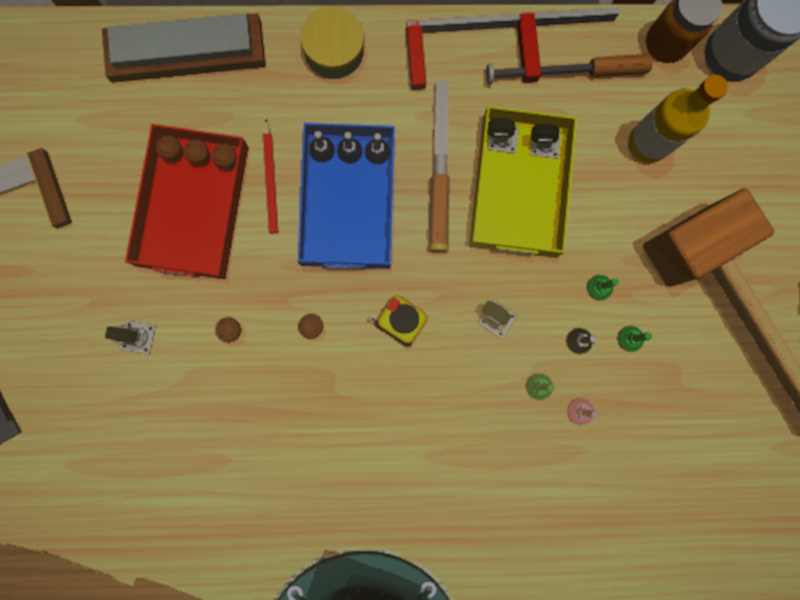

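View pics/scene0.png

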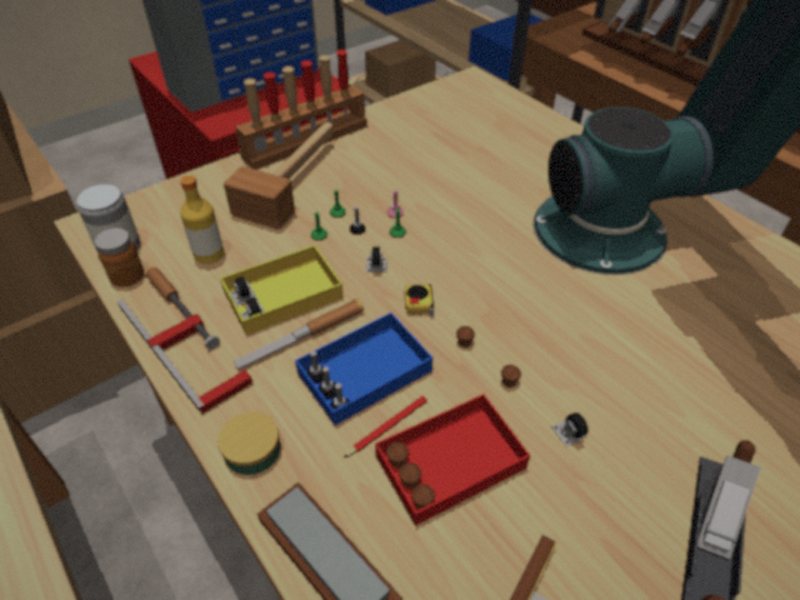

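Both views agree. Top picture (800 px): castors at (130,337) and (495,317), knobs at (228,329) and (311,326), tape at (402,320), black foot at (580,340). The look-alikes are the green feet (600,287), (631,338), (540,386) and the pink one (581,411). The black foot at (580,340) is the one to take. The fixed fittings stand at the far ends of the trays. Next I'll crop close.

```bash
cat >h.py <<'E'
import numpy as np,cv2
from workcell import telemetry,get_image,camera_model,arm
from scipy.spatial.transform import Rotation as R
def cam(n):
    m=camera_model(n);q=m['orientation'];return m['camera_matrix'],np.array(m['position']),R.from_quat([q[1],q[2],q[3],q[0]])
def ray(n,u,v):
    K,p,r=cam(n);d=r.apply([(u-K[0,2])/K[0,0],-(v-K[1,2])/K[1,1],-1]);return p,d/np.linalg.norm(d)
def at(n,u,v,z):
    p,d=ray(n,u,v);return p+d*(z-p[2])/d[2]
def tri(a,b):
    A=np.zeros((3,3));B=np.zeros(3);P=[ray("top",*a),ray("scene",*b)]
    for p,d in P:
        M=np.eye(3)-np.outer(d,d);A+=M;B+=M@p
    x=np.linalg.solve(A,B);return x,max(np.linalg.norm(np.cross(x-p,d)) for p,d in P)
def proj(n,X):
    K,p,r=cam(n);c=r.inv().apply(np.array(X)-p);return np.array([K[0,2]+K[0,0]*c[0]/-c[2],K[1,2]-K[1,1]*c[1]/-c[2]])
def mosaic(n,cs,f,w=40,s=6.5,grid=10):
    im=get_image(n)[:,:,::-1];T=[]
    for u,v in cs:
        S=int(w*s);M=np.float32([[s,0,-s*(u-w/2)],[0,s,-s*(v-w/2)]])
        t=cv2.warpAffine(im,M,(S,S),flags=cv2.INTER_CUBIC)
        for g in range(0,w,grid):
            k=int(g*s);cv2.putText(t,str(int(u-w/2+g)),(k,9),0,.33,(255,0,255),1);cv2.putText(t,str(int(v-w/2+g)),(0,k+9),0,.33,(255,0,255),1)
            cv2.line(t,(k,0),(k,S),(255,0,255),1) if 0 else [cv2.circle(t,(k,int(h*s)),1,(255,0,255),-1) for h in range(0,w,grid)]
        T.append(t)
    cv2.imwrite(f,np.vstack([np.hstack(T[i:i+3]) for i in range(0,len(T),3)]))
E
python3 - <<'E'
from h import *
mosaic("top",[(92,236),(160,231),(217,228),(347,223),(406,238),(281,224)],"pics/t1.png")
mosaic("scene",[(400,300),(358,262),(326,234),(263,182),(250,154),(293,208)],"pics/s1.png")
E
```

```text
(no output)
```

View pics/t1.png

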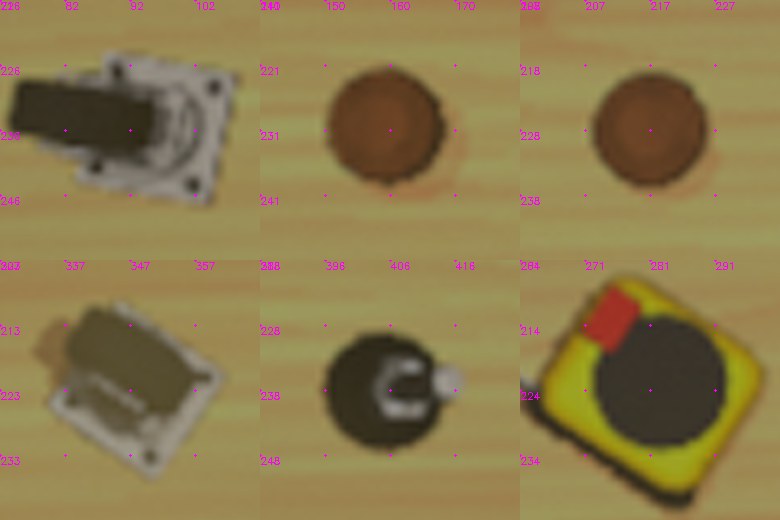

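View pics/s1.png

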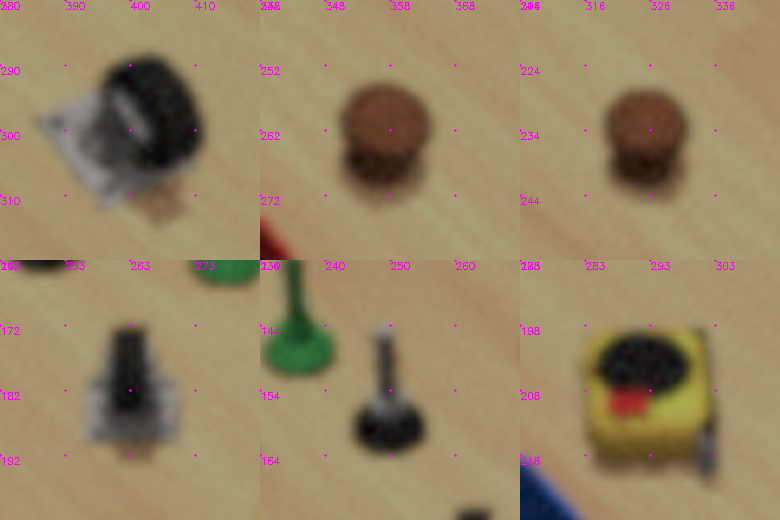

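The crops confirm the choice: the black foot stands with base at top-view native pixel (405,238) and stem tip at (415,237). The castor plates centre at (96,236) and (348,223), and the knob heads at (159,230) and (217,228). Now triangulating.

```bash
cat >m.py <<'E'
from h import *
np.set_printoptions(precision=4,suppress=True)
for n,a,b in [("knob1 head",(159.2,230.4),(357.4,261.2)),("knob2 head",(217,227.8),(325.5,233.2)),("foot tip",(414.9,236.8),(249.1,145.2)),("foot base",(404.8,238),(249.8,159.7))]:
    print(n,*tri(a,b))
for n,c,w in [("cA",[(108.3,227.5),(104.3,247.2),(84,243.7),(88.2,224.5)],(73.8,231.7)),("cB",[(361.2,221.2),(350.5,236.2),(334.7,224.8),(345.5,209.6)],None)]:
    P=np.array([at("top",*x,.0025) for x in c]);C=P.mean(0)
    e=[P[(i+1)%4]-P[i] for i in range(4)]
    a=np.degrees([np.arctan2(x[1],x[0]) for x in e]);print(n,C,"edges",[round(np.linalg.norm(x),4) for x in e],a,a%90)
for n,c in [("red",[(152,125),(246,137),(225,277),(127,263)]),("blue",[(304,124),(394,125),(390,267),(299,266)]),("yel",[(487,107),(575,118),(563,255),(472,245)])]:
    P=np.array([at("top",x*.7,y*.7,.04) for x,y in c])
    d=P[0]+P[1]-P[2]-P[3];print(n,P.mean(0)[:2],"yaw",np.degrees(np.arctan2(d[1],d[0])),[round(np.linalg.norm(P[i]-P[i-1]),3) for i in range(4)])
s=telemetry.get_state();o=s['orientation'];print("tool y",R.from_quat([o[1],o[2],o[3],o[0]]).apply([0,1,0]),arm.pinch_z)
E
python3 m.py
```

```text
knob1 head [0.4495 0.1808 0.0239] 0.0004454981824691407
knob2 head [0.4525 0.066  0.0254] 0.00027460639942448014
foot tip [ 0.425  -0.319   0.0605] 7.266657872864533e-05
foot base [ 0.4259 -0.3177  0.0049] 0.0003160118714909535
cA [0.4431 0.3123 0.0025] edges [np.float64(0.0405), np.float64(0.0415), np.float64(0.0395), np.float64(0.0411)] [169.64    79.0185 -10.9369 -99.6632] [79.64   79.0185 79.0631 80.3368]
cB [ 0.4593 -0.2015  0.0025] edges [np.float64(0.0385), np.float64(0.04), np.float64(0.0391), np.float64(0.0402)] [ 142.4891   52.7876  -37.1491 -127.9707] [52.4891 52.7876 52.8509 52.0293]
red [0.6306 0.2328] yaw -8.39721998355308 [np.float64(0.199), np.float64(0.133), np.float64(0.201), np.float64(0.136)]
blue [0.6348 0.0112] yaw -2.5485326876697068 [np.float64(0.204), np.float64(0.128), np.float64(0.205), np.float64(0.126)]
yel [ 0.6521 -0.2407] yaw -7.965159824680506 [np.float64(0.203), np.float64(0.128), np.float64(0.201), np.float64(0.129)]
tool y [ 0.2199  0.9755 -0.0006] 0.0187
```

```bash
cat >ov.py <<'E'
from h import *
import h
t=np.linspace(0,2*np.pi,40)
objs={}
for c,yaw in [((.4431,.3123),79.5),((.4593,-.2015),52.5)]:
    r=R.from_euler('z',yaw,degrees=True)
    for y in(-.0085,.0085): objs[(c,y)]=r.apply(np.c_[.01+.02*np.cos(t),0*t+y,.034+.02*np.sin(t)])+[*c,0]
    objs[(c,9)]=r.apply([[-.021,-.021,.0025],[.021,-.021,.0025],[.021,.021,.0025],[-.021,.021,.0025]])+[*c,0]
for c,yaw in [((.6306,.2328),-8.4),((.6348,.0112),-2.5),((.6521,-.2407),-8)]:
    r=R.from_euler('z',yaw,degrees=True)
    objs[(c,0)]=r.apply(np.array([[1,1],[1,-1],[-1,-1],[-1,1]])@np.diag([.1,.065])@np.eye(2,3)+[0,0,.04])+[*c,0]
    objs[(c,1)]=r.apply(np.array([[1,1],[1,-1],[-1,-1],[-1,1]])@np.diag([.097,.062])@np.eye(2,3)+[0,0,.003])+[*c,0]
g={n:get_image(n) for n in("top","scene")}
def tile(n,u,v,w,S):
    s=S/w;im=cv2.warpAffine(g[n][:,:,::-1].copy(),np.float32([[s,0,-s*(u-w/2)],[0,s,-s*(v-w/2)]]),(S,S),flags=cv2.INTER_CUBIC)
    for P in objs.values():
        p=np.array([(proj(n,x)-[u-w/2,v-w/2])*s for x in P]).astype(np.int32)
        cv2.polylines(im,[p],True,(255,0,255),1)
    return im
a=np.vstack([np.hstack([tile("top",92,236,40,200),tile("top",347,223,40,200)]),np.hstack([tile("scene",400,300,40,200),tile("scene",263,182,40,200)])])
cv2.imwrite("pics/ov.png",np.hstack([a,tile("scene",260,265,230,400)]))
E
python3 ov.py
```

```text
(no output)
```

View pics/ov.png

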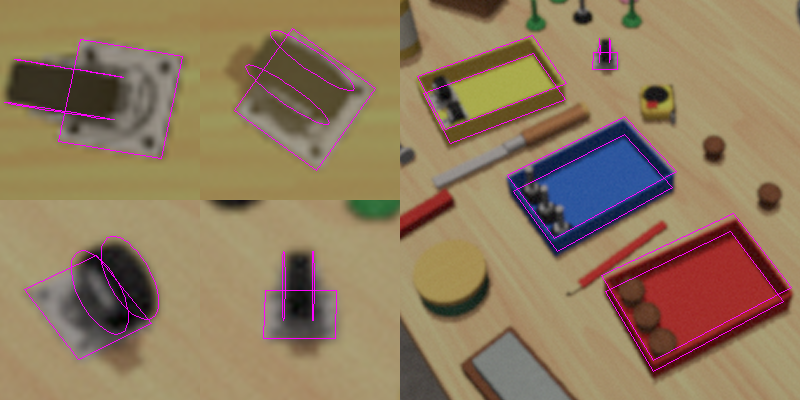

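Request:
{"name": "step_arm", "arguments": {
  "series": [
    {"tx": 334,"ty": -331,"tz": -95,"jaw": 65},
    {"tx": 334,"ty": -331,"tz": -95,"jaw": 65},
    {"tx": 334,"ty": -331,"tz": -95,"jaw": 65},
    {"tx": 334,"ty": -331,"tz": -95,"jaw": 65},
    {"tx": 334,"ty": -331,"tz": -95,"jaw": 65},
    {"tx": 334,"ty": -331,"tz": -95,"jaw": 65},
    {"tx": 334,"ty": -331,"tz": -95,"jaw": 65},
    {"tx": 334,"ty": -331,"tz": -95,"jaw": 65}
  ],
  "force": 30
}}

```text
invalid input
```

Request:
{"name": "step_arm", "arguments": {
  "series": [
    {"tx": 334,"ty": -331,"tz": -95,"ax": 0,"ay": 0,"az": 0,"jaw": 65},
    {"tx": 334,"ty": -331,"tz": -95,"ax": 0,"ay": 0,"az": 0,"jaw": 65},
    {"tx": 334,"ty": -331,"tz": -95,"ax": 0,"ay": 0,"az": 0,"jaw": 65},
    {"tx": 334,"ty": -331,"tz": -95,"ax": 0,"ay": 0,"az": 0,"jaw": 65},
    {"tx": 334,"ty": -331,"tz": -95,"ax": 0,"ay": 0,"az": 0,"jaw": 65},
    {"tx": 334,"ty": -331,"tz": -95,"ax": 0,"ay": 0,"az": 0,"jaw": 65},
    {"tx": 334,"ty": -331,"tz": -95,"ax": 0,"ay": 0,"az": 0,"jaw": 65},
    {"tx": 334,"ty": -331,"tz": -95,"ax": 0,"ay": 0,"az": 0,"jaw": 65}
  ],
  "force": 30
}}

```text
time_s: 1.1
position: [0.3952, 0.2345, 0.116]
orientation: [0.0, 0.111, 0.994, 0.0]
force: [0.6, 0.7, -0.5]
finger_gap: 0.647
grip_force: 0.0
```

Request:
{"name": "step_arm", "arguments": {
  "series": [
    {"tx": 54,"ty": -54,"tz": -30,"ax": 0,"ay": 0,"az": 0,"jaw": 65},
    {"tx": 54,"ty": -54,"tz": -30,"ax": 0,"ay": 0,"az": 0,"jaw": 65},
    {"tx": 54,"ty": -54,"tz": -30,"ax": 0,"ay": 0,"az": 0,"jaw": 65},
    {"tx": 54,"ty": -54,"tz": -30,"ax": 0,"ay": 0,"az": 0,"jaw": 65}
  ]
}}

```text
time_s: 1.5
position: [0.4479, 0.1817, 0.0859]
orientation: [-0.0, 0.111, 0.994, -0.0]
force: [0.7, 1.1, 0.7]
finger_gap: 0.65
grip_force: 0.0
```

Request:
{"name": "step_arm", "arguments": {
  "series": [
    {"tx": 1,"ty": -1,"tz": -30,"ax": 0,"ay": 0,"az": 0,"jaw": 65},
    {"tx": 1,"ty": -1,"tz": -60,"ax": 0,"ay": 0,"az": 0,"jaw": 65},
    {"tx": 1,"ty": -1,"tz": -75,"ax": 0,"ay": 0,"az": 0,"jaw": 65},
    {"tx": 1,"ty": -1,"tz": -82,"ax": 0,"ay": 0,"az": 0,"jaw": 65},
    {"tx": 1,"ty": -1,"tz": -82,"ax": 0,"ay": 0,"az": 0,"jaw": 35},
    {"tx": 1,"ty": -1,"tz": -82,"ax": 0,"ay": 0,"az": 0,"jaw": 30},
    {"tx": 1,"ty": -1,"tz": -82,"ax": 0,"ay": 0,"az": 0,"jaw": 30},
    {"tx": 1,"ty": -1,"tz": -82,"ax": 0,"ay": 0,"az": 0,"jaw": 30}
  ],
  "force": 30
}}

```text
time_s: 2.3
position: [0.4494, 0.1813, 0.0049]
orientation: [0.001, 0.111, 0.994, 0.0]
force: [0.5, -0.3, -0.4]
finger_gap: 0.299
grip_force: 0.0
```

```bash
python3 - <<'E'
from h import *
a=[]
for n,X in(("top",(.4495,.1808,.02)),("scene",(.4495,.1808,.02))):
    u,v=proj(n,X);w=90;s=400/w
    a.append(cv2.warpAffine(get_image(n)[:,:,::-1],np.float32([[s,0,-s*(u-w/2)],[0,s,-s*(v-w/2)]]),(400,400),flags=cv2.INTER_CUBIC))
cv2.imwrite("pics/k1.png",np.hstack(a))
E
```

```text
(no output)
```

View pics/k1.png

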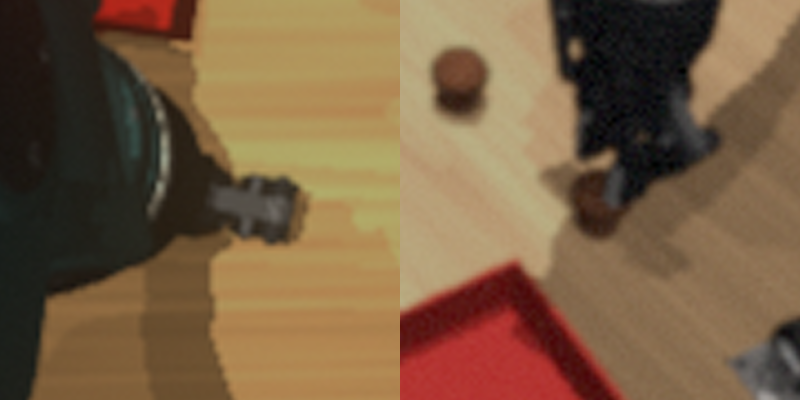

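The scene crop shows the knob standing upright at the fingertips, around (598,205), and the fingers have not met it yet. I'll keep closing gently to see what they stop on.

Request:
{"name": "step_arm", "arguments": {
  "series": [
    {"tx": 0,"ty": 0,"tz": 0,"ax": 0,"ay": 0,"az": 0,"jaw": 25},
    {"tx": 0,"ty": 0,"tz": 0,"ax": 0,"ay": 0,"az": 0,"jaw": 20},
    {"tx": 0,"ty": 0,"tz": 0,"ax": 0,"ay": 0,"az": 0,"jaw": 15},
    {"tx": 0,"ty": 0,"tz": 0,"ax": 0,"ay": 0,"az": 0,"jaw": 10}
  ],
  "force": 20
}}

```text
time_s: 2.8
position: [0.449, 0.1811, 0.0041]
orientation: [-0.0, 0.111, 0.994, -0.0]
force: [-0.1, 0.5, -0.3]
finger_gap: 0.1
grip_force: 0.0
```

```bash
python3 - <<'E'
from h import *
a=[]
for n,X in(("top",(.4495,.1808,.02)),("scene",(.4495,.1808,.02))):
    u,v=proj(n,X);w=60;s=400/w
    a.append(cv2.warpAffine(cv2.convertScaleAbs(get_image(n)[:,:,::-1],alpha=1.8,beta=20),np.float32([[s,0,-s*(u-w/2)],[0,s,-s*(v-w/2)]]),(400,400),flags=cv2.INTER_CUBIC))
cv2.imwrite("pics/k2.png",np.hstack(a))
E
```

```text
(no output)
```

View pics/k2.png

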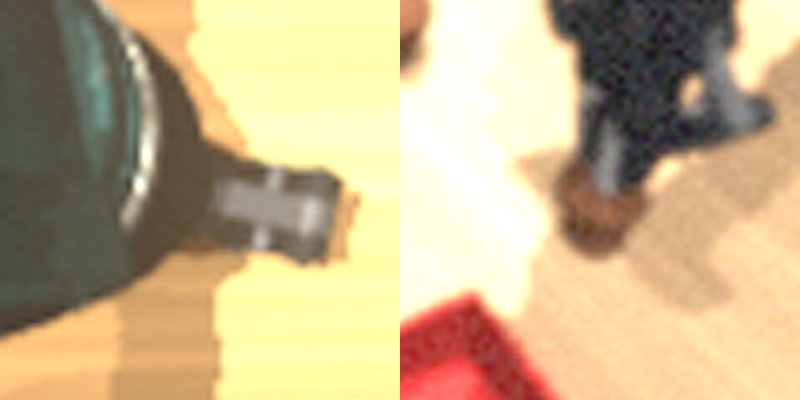

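Unclear: at 8.5 mm the fingers cannot be around the knob. I'll lift straight up and compare the knob and fingertip positions with an overlay of the tool frame.

Request:
{"name": "step_arm", "arguments": {
  "series": [
    {"tx": 0,"ty": 0,"tz": 15,"ax": 0,"ay": 0,"az": 0,"jaw": 10},
    {"tx": 0,"ty": 0,"tz": 45,"ax": 0,"ay": 0,"az": 0,"jaw": 10},
    {"tx": 0,"ty": 0,"tz": 80,"ax": 0,"ay": 0,"az": 0,"jaw": 10},
    {"tx": 0,"ty": 0,"tz": 80,"ax": 0,"ay": 0,"az": 0,"jaw": 10}
  ]
}}

```text
time_s: 3.3
position: [0.4511, 0.1816, 0.0877]
orientation: [0.003, 0.111, 0.994, 0.001]
force: [0.0, 0.1, -0.7]
finger_gap: 0.1
grip_force: 0.0
```

```bash
cat >tool.py <<'E'
from h import *
import sys
def view(f,X,w=90,draw=True,S=400,al=1.5):
    st=telemetry.get_state();p=np.array(st['position']);o=st['orientation'];r=R.from_quat([o[1],o[2],o[3],o[0]])
    a=[]
    for n in("top","scene"):
        c=proj(n,X)-w/2;s=S/w
        im=cv2.warpAffine(cv2.convertScaleAbs(get_image(n)[:,:,::-1],alpha=al,beta=10),np.float32([[s,0,-s*c[0]],[0,s,-s*c[1]]]),(S,S),flags=cv2.INTER_CUBIC)
        T=lambda x:tuple(int(k) for k in (proj(n,p+r.apply(x))-c)*s)
        if draw:
            cv2.line(im,T([0,0,0]),T([0,0,-.1]),(255,0,255),1);cv2.line(im,T([0,-.03,0]),T([0,.03,0]),(0,255,0),1)
            cv2.circle(im,T([0,0,-.019]),3,(0,0,255),1)
            Q=lambda x:tuple(int(k) for k in (proj(n,x)-c)*s);cv2.circle(im,Q(X),4,(255,255,0),1)
        a.append(im)
    cv2.imwrite(f,np.hstack(a))
E
python3 -c "
from tool import *
view('pics/k3.png',(.4495,.1808,.024),w=110)"
```

```text
(no output)
```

View pics/k3.png

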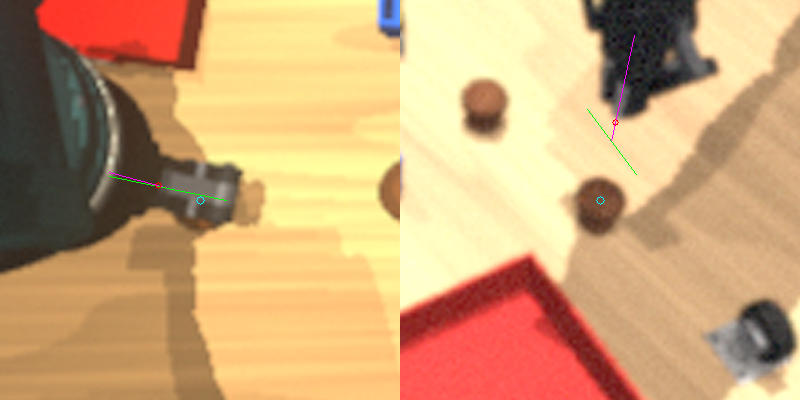

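```bash
python3 - <<'E'
from h import *
np.set_printoptions(precision=4,suppress=True)
X=(.4495,.1808,.024);s=400/110;ct=proj("top",X)-55;cs=proj("scene",X)-55
f=lambda c,u,v:(c[0]+u/s,c[1]+v/s)
for t,sc in [((235,185),(312,68)),((235,185),(225,112))]:
    print(tri(f(ct,*t),f(cs,*sc)))
p,d=ray("scene",*f(cs,225,113))
for y in (.16,.17,.18,.19): k=(y-p[1])/d[1];print(p+k*d)
print({k:np.round(v,3) for k,v in telemetry.get_state().items()})
E
```

```text
(array([0.4217, 0.1713, 0.1359]), np.float64(0.042589317183285264))
(array([0.441 , 0.1595, 0.091 ]), np.float64(0.016303886199774267))
[0.4141 0.16   0.0699]
[0.4278 0.17   0.0888]
[0.4414 0.18   0.1078]
[0.4551 0.19   0.1268]
{'time_s': np.float64(3.4), 'q': array([ 0.215,  0.258, -0.372,  0.94 ,  0.   ,  0.437]), 'qd': array([-0.   ,  0.021, -0.031, -0.013, -0.001,  0.001]), 'tau': array([  0.068, -61.934,  36.298,   0.482,   0.001,  -0.   ]), 'position': array([0.449, 0.181, 0.084]), 'orientation': array([0.001, 0.111, 0.994, 0.   ]), 'force': array([ 0.33 , -0.948, -0.06 ]), 'wrist_torque': array([-0.045, -0.03 ,  0.037]), 'grip_force': np.float64(0.0), 'finger_gap': np.float64(0.098)}
```

The scene-view tip at (622,112) lies about 30 mm above the reported TCP if it is on the tool axis. The knob has not moved. So the fingers closed above the knob head. I'll go down again open, in small force-checked steps.

Request:
{"name": "step_arm", "arguments": {
  "series": [
    {"tx": 0,"ty": 0,"tz": -30,"ax": 0,"ay": 0,"az": 0,"jaw": 65},
    {"tx": 0,"ty": 0,"tz": -50,"ax": 0,"ay": 0,"az": 0,"jaw": 65},
    {"tx": 0,"ty": 0,"tz": -70,"ax": 0,"ay": 0,"az": 0,"jaw": 65},
    {"tx": 0,"ty": 0,"tz": -80,"ax": 0,"ay": 0,"az": 0,"jaw": 65},
    {"tx": 0,"ty": 0,"tz": -82,"ax": 0,"ay": 0,"az": 0,"jaw": 65},
    {"tx": 0,"ty": 0,"tz": -84,"ax": 0,"ay": 0,"az": 0,"jaw": 65},
    {"tx": 0,"ty": 0,"tz": -86,"ax": 0,"ay": 0,"az": 0,"jaw": 65},
    {"tx": 0,"ty": 0,"tz": -86,"ax": 0,"ay": 0,"az": 0,"jaw": 65}
  ]
}}

```text
time_s: 4.2
position: [0.4492, 0.1812, -0.0015]
orientation: [0.0, 0.111, 0.994, 0.0]
force: [-0.1, -0.1, 0.4]
finger_gap: 0.649
grip_force: 0.0
```

Request:
{"name": "step_arm", "arguments": {
  "series": [
    {"tx": 0,"ty": 0,"tz": -2,"ax": 0,"ay": 0,"az": 0,"jaw": 65},
    {"tx": 0,"ty": 0,"tz": -4,"ax": 0,"ay": 0,"az": 0,"jaw": 65},
    {"tx": 0,"ty": 0,"tz": -6,"ax": 0,"ay": 0,"az": 0,"jaw": 65},
    {"tx": 0,"ty": 0,"tz": -8,"ax": 0,"ay": 0,"az": 0,"jaw": 65}
  ]
}}

```text
time_s: 4.6
position: [0.449, 0.1812, -0.01]
orientation: [0.0, 0.111, 0.994, 0.0]
force: [0.6, -0.2, -0.2]
finger_gap: 0.648
grip_force: 0.0
```

Request:
{"name": "step_arm", "arguments": {
  "series": [
    {"tx": 0,"ty": 0,"tz": -2,"ax": 0,"ay": 0,"az": 0,"jaw": 65},
    {"tx": 0,"ty": 0,"tz": -4,"ax": 0,"ay": 0,"az": 0,"jaw": 65},
    {"tx": 0,"ty": 0,"tz": -6,"ax": 0,"ay": 0,"az": 0,"jaw": 65},
    {"tx": 0,"ty": 0,"tz": -8,"ax": 0,"ay": 0,"az": 0,"jaw": 65},
    {"tx": 0,"ty": 0,"tz": -10,"ax": 0,"ay": 0,"az": 0,"jaw": 65}
  ]
}}

```text
time_s: 5.1
position: [0.449, 0.1811, -0.02]
orientation: [-0.0, 0.111, 0.994, -0.0]
force: [0.1, -0.2, 0.1]
finger_gap: 0.653
grip_force: 0.0
```

Request:
{"name": "step_arm", "arguments": {
  "series": [
    {"tx": 0,"ty": 0,"tz": -2,"ax": 0,"ay": 0,"az": 0,"jaw": 65},
    {"tx": 0,"ty": 0,"tz": -4,"ax": 0,"ay": 0,"az": 0,"jaw": 65},
    {"tx": 0,"ty": 0,"tz": -6,"ax": 0,"ay": 0,"az": 0,"jaw": 65},
    {"tx": 0,"ty": 0,"tz": -8,"ax": 0,"ay": 0,"az": 0,"jaw": 65},
    {"tx": 0,"ty": 0,"tz": -8,"ax": 0,"ay": 0,"az": 0,"jaw": 50},
    {"tx": 0,"ty": 0,"tz": -8,"ax": 0,"ay": 0,"az": 0,"jaw": 30},
    {"tx": 0,"ty": 0,"tz": -8,"ax": 0,"ay": 0,"az": 0,"jaw": 30},
    {"tx": 0,"ty": 0,"tz": -8,"ax": 0,"ay": 0,"az": 0,"jaw": 30}
  ],
  "force": 25
}}

```text
time_s: 5.9
position: [0.449, 0.1811, -0.0277]
orientation: [0.0, 0.111, 0.994, -0.0]
force: [-0.5, -1.1, 4.6]
finger_gap: 0.393
grip_force: 24.7
```

Request:
{"name": "step_arm", "arguments": {
  "series": [
    {"tx": 0,"ty": 0,"tz": 8,"ax": 0,"ay": 0,"az": 0,"jaw": 30},
    {"tx": 0,"ty": 0,"tz": 25,"ax": 0,"ay": 0,"az": 0,"jaw": 30},
    {"tx": 0,"ty": 0,"tz": 55,"ax": 0,"ay": 0,"az": 0,"jaw": 30},
    {"tx": 0,"ty": 0,"tz": 90,"ax": 0,"ay": 0,"az": 0,"jaw": 30},
    {"tx": 0,"ty": 0,"tz": 90,"ax": 0,"ay": 0,"az": 0,"jaw": 30}
  ]
}}

```text
time_s: 6.4
position: [0.4513, 0.1817, 0.0663]
orientation: [0.003, 0.111, 0.994, 0.001]
force: [0.5, -0.2, -0.9]
finger_gap: 0.393
grip_force: 25.0
```

```bash
python3 -c "
from tool import *
view('pics/k4.png',(.449,.181,.09),w=80)"
```

```text
(no output)
```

View pics/k4.png

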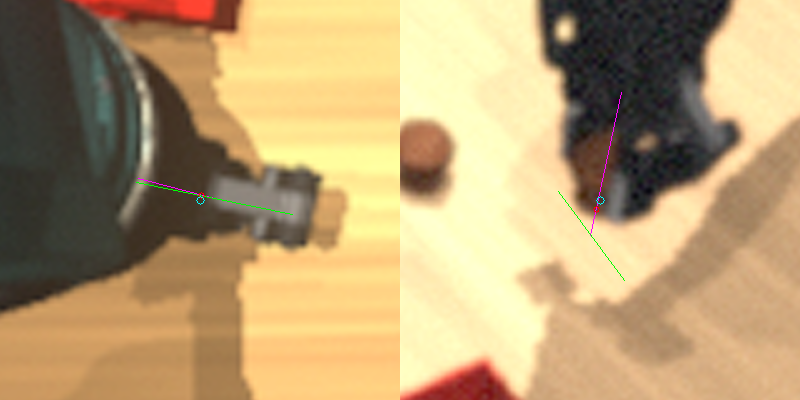

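The knob is held upright in the pads: head at scene tile (597,160), about 52 mm above the reported TCP. Its base was on the bench at reported z = −0.028, so the tray floor corresponds to about −0.025. Carrying it to the red tray.

Request:
{"name": "step_arm", "arguments": {
  "series": [
    {"tx": 172,"ty": 53,"tz": 0,"ax": 0,"ay": 0,"az": 0,"jaw": 30},
    {"tx": 172,"ty": 53,"tz": 0,"ax": 0,"ay": 0,"az": 0,"jaw": 30},
    {"tx": 172,"ty": 53,"tz": 0,"ax": 0,"ay": 0,"az": 0,"jaw": 30},
    {"tx": 172,"ty": 53,"tz": 0,"ax": 0,"ay": 0,"az": 0,"jaw": 30},
    {"tx": 172,"ty": 53,"tz": 0,"ax": 0,"ay": 0,"az": 0,"jaw": 30},
    {"tx": 172,"ty": 53,"tz": 0,"ax": 0,"ay": 0,"az": 0,"jaw": 30}
  ]
}}

```text
time_s: 7.1
position: [0.6203, 0.234, 0.0604]
orientation: [-0.001, 0.111, 0.994, -0.0]
force: [-0.7, 0.7, -0.3]
finger_gap: 0.397
grip_force: 25.0
```

Request:
{"name": "step_arm", "arguments": {
  "series": [
    {"tx": 0,"ty": 0,"tz": -30,"ax": 0,"ay": 0,"az": 0,"jaw": 30},
    {"tx": 0,"ty": 0,"tz": -55,"ax": 0,"ay": 0,"az": 0,"jaw": 30},
    {"tx": 0,"ty": 0,"tz": -70,"ax": 0,"ay": 0,"az": 0,"jaw": 30},
    {"tx": 0,"ty": 0,"tz": -77,"ax": 0,"ay": 0,"az": 0,"jaw": 30},
    {"tx": 0,"ty": 0,"tz": -81,"ax": 0,"ay": 0,"az": 0,"jaw": 30},
    {"tx": 0,"ty": 0,"tz": -82,"ax": 0,"ay": 0,"az": 0,"jaw": 30},
    {"tx": 0,"ty": 0,"tz": -83,"ax": 0,"ay": 0,"az": 0,"jaw": 30},
    {"tx": 0,"ty": 0,"tz": -83,"ax": 0,"ay": 0,"az": 0,"jaw": 30}
  ]
}}

```text
time_s: 7.9
position: [0.6212, 0.2342, -0.0203]
orientation: [0.0, 0.111, 0.994, 0.0]
force: [0.0, -0.7, 0.0]
finger_gap: 0.393
grip_force: 25.0
```

Request:
{"name": "step_arm", "arguments": {
  "series": [
    {"tx": 0,"ty": 0,"tz": -1,"ax": 0,"ay": 0,"az": 0,"jaw": 30},
    {"tx": 0,"ty": 0,"tz": -2,"ax": 0,"ay": 0,"az": 0,"jaw": 30},
    {"tx": 0,"ty": 0,"tz": -3,"ax": 0,"ay": 0,"az": 0,"jaw": 30},
    {"tx": 0,"ty": 0,"tz": -3.5,"ax": 0,"ay": 0,"az": 0,"jaw": 30},
    {"tx": 0,"ty": 0,"tz": -3.5,"ax": 0,"ay": 0,"az": 0,"jaw": 30}
  ]
}}

```text
time_s: 8.4
position: [0.6209, 0.2341, -0.0244]
orientation: [-0.0, 0.111, 0.994, -0.0]
force: [0.7, -0.3, 0.4]
finger_gap: 0.394
grip_force: 25.0
```

Request:
{"name": "step_arm", "arguments": {
  "series": [
    {"tx": 0,"ty": 0,"tz": -0.5,"ax": 0,"ay": 0,"az": 0,"jaw": 30},
    {"tx": 0,"ty": 0,"tz": -1,"ax": 0,"ay": 0,"az": 0,"jaw": 30},
    {"tx": 0,"ty": 0,"tz": -1,"ax": 0,"ay": 0,"az": 0,"jaw": 30}
  ]
}}

```text
time_s: 8.7
position: [0.6211, 0.2342, -0.0247]
orientation: [0.0, 0.111, 0.994, 0.0]
force: [-2.2, -0.2, 7.6]
finger_gap: 0.395
grip_force: 25.5
```

Contact at −0.0247, as predicted. Releasing and rising.

Request:
{"name": "step_arm", "arguments": {
  "series": [
    {"tx": 0,"ty": 0,"tz": 0.5,"ax": 0,"ay": 0,"az": 0,"jaw": 45},
    {"tx": 0,"ty": 0,"tz": 0.5,"ax": 0,"ay": 0,"az": 0,"jaw": 60},
    {"tx": 0,"ty": 0,"tz": 0.5,"ax": 0,"ay": 0,"az": 0,"jaw": 60},
    {"tx": 0,"ty": 0,"tz": 20,"ax": 0,"ay": 0,"az": 0,"jaw": 60},
    {"tx": 0,"ty": 0,"tz": 50,"ax": 0,"ay": 0,"az": 0,"jaw": 60},
    {"tx": 0,"ty": 0,"tz": 80,"ax": 0,"ay": 0,"az": 0,"jaw": 60},
    {"tx": -84,"ty": -84,"tz": 80,"ax": 0,"ay": 0,"az": 0,"jaw": 60},
    {"tx": -168,"ty": -168,"tz": 80,"ax": 0,"ay": 0,"az": 0,"jaw": 60}
  ]
}}

```text
time_s: 9.5
position: [0.5506, 0.1633, 0.0553]
orientation: [0.001, 0.11, 0.994, 0.0]
force: [0.8, -0.8, -0.7]
finger_gap: 0.602
grip_force: 0.0
```

Request:
{"name": "step_arm", "arguments": {
  "series": [
    {"tx": -98,"ty": -97,"tz": 0,"ax": 0,"ay": 0,"az": 0,"jaw": 62},
    {"tx": -98,"ty": -97,"tz": 0,"ax": 0,"ay": 0,"az": 0,"jaw": 62},
    {"tx": -98,"ty": -97,"tz": 0,"ax": 0,"ay": 0,"az": 0,"jaw": 62},
    {"tx": -98,"ty": -97,"tz": 0,"ax": 0,"ay": 0,"az": 0,"jaw": 62},
    {"tx": -98,"ty": -97,"tz": 0,"ax": 0,"ay": 0,"az": 0,"jaw": 62}
  ]
}}

```text
time_s: 10.0
position: [0.4524, 0.0661, 0.0551]
orientation: [0.0, 0.111, 0.994, 0.0]
force: [0.1, 0.8, 0.1]
finger_gap: 0.619
grip_force: 0.0
```

Request:
{"name": "step_arm", "arguments": {
  "series": [
    {"tx": 0,"ty": 0,"tz": -30,"ax": 0,"ay": 0,"az": 0,"jaw": 62},
    {"tx": 0,"ty": 0,"tz": -55,"ax": 0,"ay": 0,"az": 0,"jaw": 62},
    {"tx": 0,"ty": 0,"tz": -72,"ax": 0,"ay": 0,"az": 0,"jaw": 62},
    {"tx": 0,"ty": 0,"tz": -80,"ax": 0,"ay": 0,"az": 0,"jaw": 62},
    {"tx": 0,"ty": 0,"tz": -85,"ax": 0,"ay": 0,"az": 0,"jaw": 62},
    {"tx": 0,"ty": 0,"tz": -85,"ax": 0,"ay": 0,"az": 0,"jaw": 45},
    {"tx": 0,"ty": 0,"tz": -85,"ax": 0,"ay": 0,"az": 0,"jaw": 30},
    {"tx": 0,"ty": 0,"tz": -85,"ax": 0,"ay": 0,"az": 0,"jaw": 30}
  ],
  "force": 25
}}

```text
time_s: 10.8
position: [0.4528, 0.0665, -0.0297]
orientation: [0.001, 0.111, 0.994, 0.0]
force: [0.1, 0.3, 1.3]
finger_gap: 0.391
grip_force: 24.9
```

Request:
{"name": "step_arm", "arguments": {
  "series": [
    {"tx": 0,"ty": 0,"tz": 15,"ax": 0,"ay": 0,"az": 0,"jaw": 30},
    {"tx": 0,"ty": 0,"tz": 50,"ax": 0,"ay": 0,"az": 0,"jaw": 30},
    {"tx": 0,"ty": 0,"tz": 90,"ax": 0,"ay": 0,"az": 0,"jaw": 30},
    {"tx": 118,"ty": 175,"tz": 90,"ax": 0,"ay": 0,"az": 0,"jaw": 30},
    {"tx": 118,"ty": 175,"tz": 90,"ax": 0,"ay": 0,"az": 0,"jaw": 30},
    {"tx": 118,"ty": 175,"tz": 90,"ax": 0,"ay": 0,"az": 0,"jaw": 30},
    {"tx": 118,"ty": 175,"tz": 90,"ax": 0,"ay": 0,"az": 0,"jaw": 30},
    {"tx": 118,"ty": 175,"tz": 90,"ax": 0,"ay": 0,"az": 0,"jaw": 30}
  ]
}}

```text
time_s: 11.6
position: [0.5725, 0.2453, 0.0597]
orientation: [0.001, 0.109, 0.994, 0.001]
force: [-0.9, -0.8, -0.1]
finger_gap: 0.391
grip_force: 25.1
```

Request:
{"name": "step_arm", "arguments": {
  "series": [
    {"tx": 0,"ty": 0,"tz": 0,"ax": 0,"ay": 0,"az": 0,"jaw": 30},
    {"tx": 0,"ty": 0,"tz": 0,"ax": 0,"ay": 0,"az": 0,"jaw": 30}
  ]
}}

```text
time_s: 11.8
position: [0.5697, 0.2408, 0.0597]
orientation: [-0.0, 0.111, 0.994, -0.0]
force: [0.0, -0.6, 0.8]
finger_gap: 0.394
grip_force: 25.1
```

Target contact at about −0.0267, which is 86.5 mm down.

Request:
{"name": "step_arm", "arguments": {
  "series": [
    {"tx": 0,"ty": 0,"tz": -30,"ax": 0,"ay": 0,"az": 0,"jaw": 30},
    {"tx": 0,"ty": 0,"tz": -60,"ax": 0,"ay": 0,"az": 0,"jaw": 30},
    {"tx": 0,"ty": 0,"tz": -76,"ax": 0,"ay": 0,"az": 0,"jaw": 30},
    {"tx": 0,"ty": 0,"tz": -82,"ax": 0,"ay": 0,"az": 0,"jaw": 30},
    {"tx": 0,"ty": 0,"tz": -84,"ax": 0,"ay": 0,"az": 0,"jaw": 30},
    {"tx": 0,"ty": 0,"tz": -85,"ax": 0,"ay": 0,"az": 0,"jaw": 30},
    {"tx": 0,"ty": 0,"tz": -86,"ax": 0,"ay": 0,"az": 0,"jaw": 30},
    {"tx": 0,"ty": 0,"tz": -86,"ax": 0,"ay": 0,"az": 0,"jaw": 30}
  ]
}}

```text
time_s: 12.6
position: [0.5706, 0.2415, -0.0257]
orientation: [0.0, 0.111, 0.994, 0.0]
force: [0.6, 0.3, 0.8]
finger_gap: 0.399
grip_force: 25.1
```

Request:
{"name": "step_arm", "arguments": {
  "series": [
    {"tx": 0,"ty": 0,"tz": -0.5,"ax": 0,"ay": 0,"az": 0,"jaw": 30},
    {"tx": 0,"ty": 0,"tz": -1,"ax": 0,"ay": 0,"az": 0,"jaw": 30},
    {"tx": 0,"ty": 0,"tz": -1.3,"ax": 0,"ay": 0,"az": 0,"jaw": 30},
    {"tx": 0,"ty": 0,"tz": -1.3,"ax": 0,"ay": 0,"az": 0,"jaw": 30}
  ]
}}

```text
time_s: 13.0
position: [0.5706, 0.2415, -0.027]
orientation: [0.0, 0.111, 0.994, 0.0]
force: [-1.5, -1.1, 8.5]
finger_gap: 0.388
grip_force: 25.5
```

Request:
{"name": "step_arm", "arguments": {
  "series": [
    {"tx": 0,"ty": 0,"tz": 0.5,"ax": 0,"ay": 0,"az": 0,"jaw": 45},
    {"tx": 0,"ty": 0,"tz": 0.5,"ax": 0,"ay": 0,"az": 0,"jaw": 60},
    {"tx": 0,"ty": 0,"tz": 0.5,"ax": 0,"ay": 0,"az": 0,"jaw": 60},
    {"tx": 0,"ty": 0,"tz": 30,"ax": 0,"ay": 0,"az": 0,"jaw": 60},
    {"tx": 0,"ty": 0,"tz": 80,"ax": 0,"ay": 0,"az": 0,"jaw": 60},
    {"tx": -40,"ty": 25,"tz": 100,"ax": 0,"ay": 0,"az": -0.15,"jaw": 60},
    {"tx": -80,"ty": 50,"tz": 100,"ax": 0,"ay": 0,"az": -0.3,"jaw": 60},
    {"tx": -126,"ty": 81,"tz": 100,"ax": 0,"ay": 0,"az": -0.45,"jaw": 60}
  ]
}}

```text
time_s: 13.8
position: [0.4492, 0.3192, 0.0731]
orientation: [0.0, 0.331, 0.944, 0.001]
force: [1.1, 0.2, -0.8]
finger_gap: 0.6
grip_force: 0.0
```

Request:
{"name": "step_arm", "arguments": {
  "series": [
    {"tx": -4,"ty": 4,"tz": 0,"ax": 0,"ay": 0,"az": -0.15,"jaw": 60},
    {"tx": -4,"ty": 4,"tz": 0,"ax": 0,"ay": 0,"az": -0.3,"jaw": 60},
    {"tx": -4,"ty": 4,"tz": 0,"ax": 0,"ay": 0,"az": -0.45,"jaw": 60},
    {"tx": -4,"ty": 4,"tz": 0,"ax": 0,"ay": 0,"az": -0.6,"jaw": 60},
    {"tx": -4,"ty": 4,"tz": 0,"ax": 0,"ay": 0,"az": -0.75,"jaw": 60},
    {"tx": -4,"ty": 4,"tz": 0,"ax": 0,"ay": 0,"az": -0.9,"jaw": 60},
    {"tx": -4,"ty": 4,"tz": 0,"ax": 0,"ay": 0,"az": -1.08,"jaw": 60},
    {"tx": -4,"ty": 4,"tz": 0,"ax": 0,"ay": 0,"az": -1.08,"jaw": 60}
  ]
}}

```text
time_s: 14.6
position: [0.4461, 0.3226, 0.0723]
orientation: [-0.0, 0.768, 0.641, -0.0]
force: [-0.4, -0.0, 0.3]
finger_gap: 0.603
grip_force: 0.0
```

```bash
python3 - <<'E'
from h import *
s=telemetry.get_state();o=s['orientation'];print(s['position'],R.from_quat([o[1],o[2],o[3],o[0]]).apply([0,1,0]),s['q'])
E
```

```text
[0.44609422 0.32256416 0.07230556] [ 9.83904240e-01 -1.78696473e-01 -1.28934872e-04] [ 4.77987184e-01  3.72202960e-01 -2.31919403e-01  9.66808435e-01
  3.68248974e-05  2.22844495e+00]
```

Request:
{"name": "step_arm", "arguments": {
  "series": [
    {"tx": -1,"ty": 0,"tz": -30,"ax": 0,"ay": 0,"az": 0,"jaw": 60},
    {"tx": -1,"ty": 0,"tz": -60,"ax": 0,"ay": 0,"az": 0,"jaw": 60},
    {"tx": -1,"ty": 0,"tz": -80,"ax": 0,"ay": 0,"az": 0,"jaw": 60},
    {"tx": -1,"ty": 0,"tz": -89,"ax": 0,"ay": 0,"az": 0,"jaw": 60},
    {"tx": -1,"ty": 0,"tz": -89,"ax": 0,"ay": 0,"az": 0,"jaw": 40},
    {"tx": -1,"ty": 0,"tz": -89,"ax": 0,"ay": 0,"az": 0,"jaw": 15},
    {"tx": -1,"ty": 0,"tz": -89,"ax": 0,"ay": 0,"az": 0,"jaw": 15},
    {"tx": -1,"ty": 0,"tz": -89,"ax": 0,"ay": 0,"az": 0,"jaw": 15}
  ],
  "force": 40
}}

```text
time_s: 15.4
position: [0.4457, 0.3229, -0.0158]
orientation: [0.0, 0.766, 0.642, 0.001]
force: [-0.4, 0.4, 4.9]
finger_gap: 0.276
grip_force: 40.0
```

Request:
{"name": "step_arm", "arguments": {
  "series": [
    {"tx": 0,"ty": 0,"tz": 15,"ax": 0,"ay": 0,"az": 0,"jaw": 15},
    {"tx": 0,"ty": 0,"tz": 50,"ax": 0,"ay": 0,"az": 0,"jaw": 15},
    {"tx": 0,"ty": 0,"tz": 100,"ax": 0,"ay": 0,"az": 0,"jaw": 15},
    {"tx": 182,"ty": -525,"tz": 100,"ax": 0,"ay": 0,"az": 0.04,"jaw": 15},
    {"tx": 182,"ty": -525,"tz": 100,"ax": 0,"ay": 0,"az": 0.04,"jaw": 15},
    {"tx": 182,"ty": -525,"tz": 100,"ax": 0,"ay": 0,"az": 0.04,"jaw": 15},
    {"tx": 182,"ty": -525,"tz": 100,"ax": 0,"ay": 0,"az": 0.04,"jaw": 15},
    {"tx": 182,"ty": -525,"tz": 100,"ax": 0,"ay": 0,"az": 0.04,"jaw": 15}
  ]
}}

```text
time_s: 16.2
position: [0.5275, 0.0844, 0.084]
orientation: [0.0, 0.753, 0.657, 0.0]
force: [0.4, 1.4, -1.6]
finger_gap: 0.275
grip_force: 39.7
```

Request:
{"name": "step_arm", "arguments": {
  "series": [
    {"tx": 100,"ty": -284,"tz": 0,"ax": 0,"ay": 0,"az": 0,"jaw": 15},
    {"tx": 100,"ty": -284,"tz": 0,"ax": 0,"ay": 0,"az": 0,"jaw": 15},
    {"tx": 100,"ty": -284,"tz": 0,"ax": 0,"ay": 0,"az": 0,"jaw": 15},
    {"tx": 100,"ty": -284,"tz": 0,"ax": 0,"ay": 0,"az": 0,"jaw": 15},
    {"tx": 100,"ty": -284,"tz": 0,"ax": 0,"ay": 0,"az": 0,"jaw": 15},
    {"tx": 100,"ty": -284,"tz": 0,"ax": 0,"ay": 0,"az": 0,"jaw": 15},
    {"tx": 100,"ty": -284,"tz": 0,"ax": 0,"ay": 0,"az": 0,"jaw": 15},
    {"tx": 100,"ty": -284,"tz": 0,"ax": 0,"ay": 0,"az": 0,"jaw": 15}
  ]
}}

```text
time_s: 17.0
position: [0.627, -0.1987, 0.0832]
orientation: [-0.0, 0.754, 0.657, -0.0]
force: [-0.5, -0.2, -1.0]
finger_gap: 0.277
grip_force: 39.7
```

Request:
{"name": "step_arm", "arguments": {
  "series": [
    {"tx": 0,"ty": -3,"tz": -35,"ax": 0,"ay": 0,"az": 0,"jaw": 15},
    {"tx": 0,"ty": -3,"tz": -65,"ax": 0,"ay": 0,"az": 0,"jaw": 15},
    {"tx": 0,"ty": -3,"tz": -82,"ax": 0,"ay": 0,"az": 0,"jaw": 15},
    {"tx": 0,"ty": -3,"tz": -90,"ax": 0,"ay": 0,"az": 0,"jaw": 15},
    {"tx": 0,"ty": -3,"tz": -93,"ax": 0,"ay": 0,"az": 0,"jaw": 15},
    {"tx": 0,"ty": -3,"tz": -94,"ax": 0,"ay": 0,"az": 0,"jaw": 15},
    {"tx": 0,"ty": -3,"tz": -95,"ax": 0,"ay": 0,"az": 0,"jaw": 15},
    {"tx": 0,"ty": -3,"tz": -95,"ax": 0,"ay": 0,"az": 0,"jaw": 15}
  ]
}}

```text
time_s: 17.8
position: [0.6274, -0.2007, -0.0109]
orientation: [0.0, 0.754, 0.657, 0.0]
force: [0.1, 0.0, -1.4]
finger_gap: 0.276
grip_force: 39.8
```

Request:
{"name": "step_arm", "arguments": {
  "series": [
    {"tx": 0,"ty": 0,"tz": -1,"ax": 0,"ay": 0,"az": 0,"jaw": 15},
    {"tx": 0,"ty": 0,"tz": -2,"ax": 0,"ay": 0,"az": 0,"jaw": 15},
    {"tx": 0,"ty": 0,"tz": -2.5,"ax": 0,"ay": 0,"az": 0,"jaw": 15},
    {"tx": 0,"ty": 0,"tz": -2.5,"ax": 0,"ay": 0,"az": 0,"jaw": 15}
  ]
}}

```text
time_s: 18.2
position: [0.6273, -0.2008, -0.0128]
orientation: [0.001, 0.754, 0.657, 0.0]
force: [-4.5, 1.9, 13.6]
finger_gap: 0.276
grip_force: 41.7
```

Request:
{"name": "step_arm", "arguments": {
  "series": [
    {"tx": 0,"ty": 0,"tz": 0.5,"ax": 0,"ay": 0,"az": 0,"jaw": 35},
    {"tx": 0,"ty": 0,"tz": 0.5,"ax": 0,"ay": 0,"az": 0,"jaw": 50},
    {"tx": 0,"ty": 0,"tz": 0.5,"ax": 0,"ay": 0,"az": 0,"jaw": 50},
    {"tx": 0,"ty": 0,"tz": 30,"ax": 0,"ay": 0,"az": 0,"jaw": 50},
    {"tx": 0,"ty": 0,"tz": 80,"ax": 0,"ay": 0,"az": 0,"jaw": 50},
    {"tx": -50,"ty": 7,"tz": 90,"ax": 0,"ay": 0,"az": -0.15,"jaw": 60},
    {"tx": -100,"ty": 7,"tz": 90,"ax": 0,"ay": 0,"az": -0.3,"jaw": 60},
    {"tx": -162,"ty": 7,"tz": 90,"ax": 0,"ay": 0,"az": -0.45,"jaw": 60}
  ]
}}

```text
time_s: 19.0
position: [0.4772, -0.1934, 0.0761]
orientation: [0.0, 0.883, 0.47, 0.0]
force: [-0.1, -0.1, 0.8]
finger_gap: 0.599
grip_force: 0.0
```

Request:
{"name": "step_arm", "arguments": {
  "series": [
    {"tx": 0,"ty": 0,"tz": 0,"ax": 0,"ay": 0,"az": -0.065,"jaw": 60},
    {"tx": 0,"ty": 0,"tz": 0,"ax": 0,"ay": 0,"az": -0.065,"jaw": 60}
  ]
}}

```text
time_s: 19.2
position: [0.4777, -0.1937, 0.0763]
orientation: [0.0, 0.897, 0.443, 0.0]
force: [0.1, 0.4, -0.2]
finger_gap: 0.601
grip_force: 0.0
```

```bash
python3 - <<'E'
from h import *
s=telemetry.get_state();o=s['orientation'];y=R.from_quat([o[1],o[2],o[3],o[0]]).apply([0,1,0]);print(s['position'],np.degrees(np.arctan2(y[1],y[0])),s['q'])
E
python3 -c "
from tool import *
view('pics/mid.png',(.55,-.05,.03),w=260,draw=False,al=1.2)"
```

```text
[ 0.4777251  -0.1937458   0.07629266] -37.4255080861363 [-5.43477330e-01  3.13988179e-01 -3.12478007e-01  9.43760406e-01
  2.78348345e-05  1.68051732e+00]
```

View pics/mid.png

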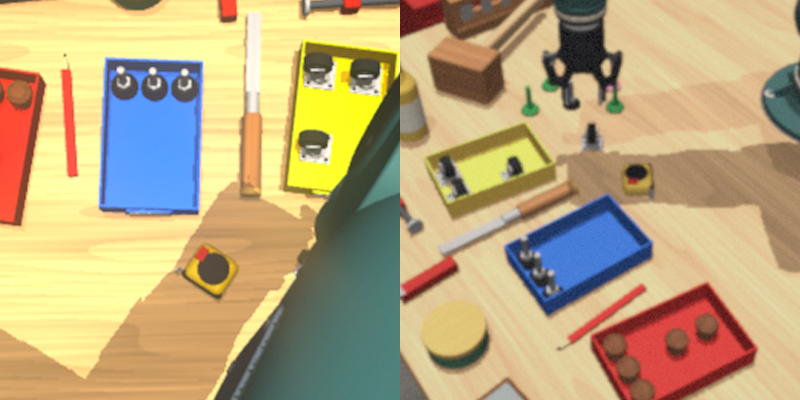

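Red tray: both knobs stand upright at (677,342) and (707,325). Castor A stands wheel up in the yellow tray at (316,145), and the tape has not moved. Next is castor B.

Request:
{"name": "step_arm", "arguments": {
  "series": [
    {"tx": -12,"ty": 0,"tz": -30,"ax": 0,"ay": 0,"az": 0,"jaw": 60},
    {"tx": -12,"ty": 0,"tz": -60,"ax": 0,"ay": 0,"az": 0,"jaw": 60},
    {"tx": -12,"ty": 0,"tz": -82,"ax": 0,"ay": 0,"az": 0,"jaw": 60},
    {"tx": -12,"ty": 0,"tz": -92,"ax": 0,"ay": 0,"az": 0,"jaw": 60},
    {"tx": -12,"ty": 0,"tz": -92,"ax": 0,"ay": 0,"az": 0,"jaw": 40},
    {"tx": -12,"ty": 0,"tz": -92,"ax": 0,"ay": 0,"az": 0,"jaw": 15},
    {"tx": -12,"ty": 0,"tz": -92,"ax": 0,"ay": 0,"az": 0,"jaw": 15},
    {"tx": -12,"ty": 0,"tz": -92,"ax": 0,"ay": 0,"az": 0,"jaw": 15}
  ],
  "force": 40
}}

```text
time_s: 20.1
position: [0.467, -0.1939, -0.0154]
orientation: [0.001, 0.896, 0.444, 0.0]
force: [-0.9, 0.7, -1.4]
finger_gap: 0.278
grip_force: 39.4
```

Request:
{"name": "step_arm", "arguments": {
  "series": [
    {"tx": 0,"ty": 0,"tz": 15,"ax": 0,"ay": 0,"az": 0,"jaw": 15},
    {"tx": 0,"ty": 0,"tz": 50,"ax": 0,"ay": 0,"az": 0.1,"jaw": 15},
    {"tx": 0,"ty": 0,"tz": 95,"ax": 0,"ay": 0,"az": 0.2,"jaw": 15},
    {"tx": 40,"ty": -20,"tz": 95,"ax": 0,"ay": 0,"az": 0.3,"jaw": 15},
    {"tx": 80,"ty": -40,"tz": 95,"ax": 0,"ay": 0,"az": 0.4,"jaw": 15},
    {"tx": 120,"ty": -55,"tz": 95,"ax": 0,"ay": 0,"az": 0.515,"jaw": 15},
    {"tx": 152,"ty": -67,"tz": 95,"ax": 0,"ay": 0,"az": 0.515,"jaw": 15},
    {"tx": 152,"ty": -67,"tz": 95,"ax": 0,"ay": 0,"az": 0.515,"jaw": 15}
  ]
}}

```text
time_s: 20.9
position: [0.6216, -0.262, 0.0783]
orientation: [0.001, 0.753, 0.657, 0.0]
force: [-1.0, 0.2, -1.5]
finger_gap: 0.274
grip_force: 39.8
```

Request:
{"name": "step_arm", "arguments": {
  "series": [
    {"tx": 0,"ty": 0,"tz": 0,"ax": 0,"ay": 0,"az": 0,"jaw": 15},
    {"tx": 0,"ty": 0,"tz": 0,"ax": 0,"ay": 0,"az": 0,"jaw": 15}
  ]
}}

```text
time_s: 21.1
position: [0.6177, -0.2603, 0.0792]
orientation: [-0.0, 0.754, 0.657, -0.0]
force: [-0.2, -0.2, -0.7]
finger_gap: 0.273
grip_force: 39.8
```

Contact is due about 91.5 mm down.

Request:
{"name": "step_arm", "arguments": {
  "series": [
    {"tx": 1,"ty": -1,"tz": -35,"ax": 0,"ay": 0,"az": 0,"jaw": 15},
    {"tx": 1,"ty": -1,"tz": -65,"ax": 0,"ay": 0,"az": 0,"jaw": 15},
    {"tx": 1,"ty": -1,"tz": -80,"ax": 0,"ay": 0,"az": 0,"jaw": 15},
    {"tx": 1,"ty": -1,"tz": -86,"ax": 0,"ay": 0,"az": 0,"jaw": 15},
    {"tx": 1,"ty": -1,"tz": -88,"ax": 0,"ay": 0,"az": 0,"jaw": 15},
    {"tx": 1,"ty": -1,"tz": -89,"ax": 0,"ay": 0,"az": 0,"jaw": 15},
    {"tx": 1,"ty": -1,"tz": -90,"ax": 0,"ay": 0,"az": 0,"jaw": 15},
    {"tx": 1,"ty": -1,"tz": -90,"ax": 0,"ay": 0,"az": 0,"jaw": 15}
  ]
}}

```text
time_s: 21.9
position: [0.6197, -0.2618, -0.0105]
orientation: [0.0, 0.754, 0.657, 0.0]
force: [1.1, 0.0, -0.9]
finger_gap: 0.273
grip_force: 39.8
```

Request:
{"name": "step_arm", "arguments": {
  "series": [
    {"tx": 0,"ty": 0,"tz": -1,"ax": 0,"ay": 0,"az": 0,"jaw": 15},
    {"tx": 0,"ty": 0,"tz": -2,"ax": 0,"ay": 0,"az": 0,"jaw": 15},
    {"tx": 0,"ty": 0,"tz": -2.5,"ax": 0,"ay": 0,"az": 0,"jaw": 15},
    {"tx": 0,"ty": 0,"tz": -2.5,"ax": 0,"ay": 0,"az": 0,"jaw": 15}
  ]
}}

```text
time_s: 22.3
position: [0.6197, -0.2617, -0.0125]
orientation: [0.001, 0.754, 0.657, 0.0]
force: [-3.8, 1.7, 11.4]
finger_gap: 0.277
grip_force: 41.5
```

Request:
{"name": "step_arm", "arguments": {
  "series": [
    {"tx": 0,"ty": 0,"tz": 0.5,"ax": 0,"ay": 0,"az": 0,"jaw": 35},
    {"tx": 0,"ty": 0,"tz": 0.5,"ax": 0,"ay": 0,"az": 0,"jaw": 50},
    {"tx": 0,"ty": 0,"tz": 0.5,"ax": 0,"ay": 0,"az": 0,"jaw": 50},
    {"tx": 0,"ty": 0,"tz": 30,"ax": 0,"ay": 0,"az": 0,"jaw": 50},
    {"tx": 0,"ty": 0,"tz": 75,"ax": 0,"ay": 0,"az": 0,"jaw": 50},
    {"tx": 0,"ty": 0,"tz": 92,"ax": 0,"ay": 0,"az": 0,"jaw": 50},
    {"tx": -48,"ty": -14,"tz": 92,"ax": 0,"ay": 0,"az": 0,"jaw": 50},
    {"tx": -96,"ty": -28,"tz": 92,"ax": 0,"ay": 0,"az": 0,"jaw": 50}
  ]
}}

```text
time_s: 23.1
position: [0.5232, -0.2898, 0.0786]
orientation: [0.001, 0.753, 0.658, 0.0]
force: [0.5, -0.2, 0.3]
finger_gap: 0.501
grip_force: 0.0
```

Request:
{"name": "step_arm", "arguments": {
  "series": [
    {"tx": -98,"ty": -28,"tz": 0,"ax": 0,"ay": 0,"az": 0,"jaw": 45},
    {"tx": -98,"ty": -28,"tz": 0,"ax": 0,"ay": 0,"az": 0,"jaw": 45},
    {"tx": -98,"ty": -28,"tz": 0,"ax": 0,"ay": 0,"az": 0,"jaw": 45},
    {"tx": -98,"ty": -28,"tz": 0,"ax": 0,"ay": 0,"az": 0,"jaw": 45}
  ]
}}

```text
time_s: 23.5
position: [0.4248, -0.3181, 0.0787]
orientation: [0.0, 0.754, 0.657, 0.0]
force: [0.8, 0.7, 0.1]
finger_gap: 0.448
grip_force: 0.0
```

Going down 86 mm to reported −0.007.

Request:
{"name": "step_arm", "arguments": {
  "series": [
    {"tx": 0.5,"ty": 0,"tz": -30,"ax": 0,"ay": 0,"az": 0,"jaw": 45},
    {"tx": 0.5,"ty": 0,"tz": -60,"ax": 0,"ay": 0,"az": 0,"jaw": 45},
    {"tx": 0.5,"ty": 0,"tz": -80,"ax": 0,"ay": 0,"az": 0,"jaw": 45},
    {"tx": 0.5,"ty": 0,"tz": -86,"ax": 0,"ay": 0,"az": 0,"jaw": 45},
    {"tx": 0.5,"ty": 0,"tz": -86,"ax": 0,"ay": 0,"az": 0,"jaw": 25},
    {"tx": 0.5,"ty": 0,"tz": -86,"ax": 0,"ay": 0,"az": 0,"jaw": 3},
    {"tx": 0.5,"ty": 0,"tz": -86,"ax": 0,"ay": 0,"az": 0,"jaw": 3},
    {"tx": 0.5,"ty": 0,"tz": -86,"ax": 0,"ay": 0,"az": 0,"jaw": 3}
  ],
  "force": 35
}}

```text
time_s: 24.3
position: [0.4264, -0.318, -0.0069]
orientation: [0.001, 0.754, 0.657, 0.0]
force: [-0.5, 0.3, -1.3]
finger_gap: 0.106
grip_force: 34.0
```

Request:
{"name": "step_arm", "arguments": {
  "series": [
    {"tx": 0,"ty": 0,"tz": 15,"ax": 0,"ay": 0,"az": 0,"jaw": 3},
    {"tx": 0,"ty": 0,"tz": 55,"ax": 0,"ay": 0,"az": 0,"jaw": 3},
    {"tx": 0,"ty": 0,"tz": 100,"ax": 0,"ay": 0,"az": 0,"jaw": 3},
    {"tx": 178,"ty": 330,"tz": 100,"ax": 0,"ay": 0,"az": 0,"jaw": 3},
    {"tx": 178,"ty": 330,"tz": 100,"ax": 0,"ay": 0,"az": 0,"jaw": 3},
    {"tx": 178,"ty": 330,"tz": 100,"ax": 0,"ay": 0,"az": 0,"jaw": 3},
    {"tx": 178,"ty": 330,"tz": 100,"ax": 0,"ay": 0,"az": 0,"jaw": 3},
    {"tx": 178,"ty": 330,"tz": 100,"ax": 0,"ay": 0,"az": 0,"jaw": 3}
  ]
}}

```text
time_s: 25.1
position: [0.5455, -0.0958, 0.0931]
orientation: [0.0, 0.754, 0.657, 0.0]
force: [0.6, -0.9, 0.3]
finger_gap: 0.102
grip_force: 34.3
```

Request:
{"name": "step_arm", "arguments": {
  "series": [
    {"tx": 58,"ty": 107,"tz": 0,"ax": 0,"ay": 0,"az": 0,"jaw": 3},
    {"tx": 58,"ty": 107,"tz": 0,"ax": 0,"ay": 0,"az": 0,"jaw": 3},
    {"tx": 58,"ty": 107,"tz": 0,"ax": 0,"ay": 0,"az": 0,"jaw": 3},
    {"tx": 58,"ty": 107,"tz": 0,"ax": 0,"ay": 0,"az": 0,"jaw": 3},
    {"tx": 58,"ty": 107,"tz": 0,"ax": 0,"ay": 0,"az": 0,"jaw": 3}
  ]
}}

```text
time_s: 25.6
position: [0.6026, 0.0096, 0.0925]
orientation: [0.0, 0.753, 0.658, -0.0]
force: [0.3, -0.3, -0.3]
finger_gap: 0.102
grip_force: 34.3
```

Contact is due at about −0.004, 96.5 mm down.

Request:
{"name": "step_arm", "arguments": {
  "series": [
    {"tx": 0,"ty": 2,"tz": -35,"ax": 0,"ay": 0,"az": 0,"jaw": 3},
    {"tx": 0,"ty": 2,"tz": -65,"ax": 0,"ay": 0,"az": 0,"jaw": 3},
    {"tx": 0,"ty": 2,"tz": -83,"ax": 0,"ay": 0,"az": 0,"jaw": 3},
    {"tx": 0,"ty": 2,"tz": -90,"ax": 0,"ay": 0,"az": 0,"jaw": 3},
    {"tx": 0,"ty": 2,"tz": -93,"ax": 0,"ay": 0,"az": 0,"jaw": 3},
    {"tx": 0,"ty": 2,"tz": -94,"ax": 0,"ay": 0,"az": 0,"jaw": 3},
    {"tx": 0,"ty": 2,"tz": -95,"ax": 0,"ay": 0,"az": 0,"jaw": 3},
    {"tx": 0,"ty": 2,"tz": -95,"ax": 0,"ay": 0,"az": 0,"jaw": 3}
  ]
}}

```text
time_s: 26.4
position: [0.6031, 0.0113, -0.0019]
orientation: [0.0, 0.754, 0.657, 0.0]
force: [-0.4, -0.2, -0.5]
finger_gap: 0.103
grip_force: 34.3
```

Request:
{"name": "step_arm", "arguments": {
  "series": [
    {"tx": 0,"ty": 0,"tz": -1,"ax": 0,"ay": 0,"az": 0,"jaw": 3},
    {"tx": 0,"ty": 0,"tz": -2,"ax": 0,"ay": 0,"az": 0,"jaw": 3},
    {"tx": 0,"ty": 0,"tz": -2.4,"ax": 0,"ay": 0,"az": 0,"jaw": 3},
    {"tx": 0,"ty": 0,"tz": -2.4,"ax": 0,"ay": 0,"az": 0,"jaw": 3}
  ]
}}

```text
time_s: 26.8
position: [0.6029, 0.0114, -0.0043]
orientation: [0.0, 0.754, 0.657, 0.0]
force: [-2.1, 0.5, 9.3]
finger_gap: 0.105
grip_force: 35.4
```

Request:
{"name": "step_arm", "arguments": {
  "series": [
    {"tx": 0,"ty": 0,"tz": 0.4,"ax": 0,"ay": 0,"az": 0,"jaw": 20},
    {"tx": 0,"ty": 0,"tz": 0.4,"ax": 0,"ay": 0,"az": 0,"jaw": 35},
    {"tx": 0,"ty": 0,"tz": 0.4,"ax": 0,"ay": 0,"az": 0,"jaw": 35},
    {"tx": 0,"ty": 0,"tz": 30,"ax": 0,"ay": 0,"az": 0,"jaw": 35},
    {"tx": 0,"ty": 0,"tz": 80,"ax": 0,"ay": 0,"az": 0,"jaw": 35},
    {"tx": 0,"ty": 0,"tz": 125,"ax": 0,"ay": 0,"az": 0,"jaw": 35},
    {"tx": -60,"ty": 0,"tz": 150,"ax": 0,"ay": 0,"az": 0,"jaw": 35},
    {"tx": -120,"ty": 0,"tz": 150,"ax": 0,"ay": 0,"az": 0,"jaw": 35}
  ]
}}

```text
time_s: 27.6
position: [0.5078, 0.0111, 0.1452]
orientation: [0.002, 0.754, 0.657, 0.001]
force: [0.1, 0.0, 0.4]
finger_gap: 0.349
grip_force: 0.0
```

Request:
{"name": "step_arm", "arguments": {
  "series": [
    {"tx": -130,"ty": 0,"tz": 0,"ax": 0,"ay": 0,"az": 0,"jaw": 35},
    {"tx": -130,"ty": 0,"tz": 0,"ax": 0,"ay": 0,"az": 0,"jaw": 35},
    {"tx": -130,"ty": 0,"tz": 0,"ax": 0,"ay": 0,"az": 0,"jaw": 35},
    {"tx": -130,"ty": 0,"tz": 0,"ax": 0,"ay": 0,"az": 0,"jaw": 35},
    {"tx": -130,"ty": 0,"tz": 0,"ax": 0,"ay": 0,"az": 0,"jaw": 35}
  ]
}}

```text
time_s: 28.1
position: [0.3769, 0.0113, 0.1435]
orientation: [0.001, 0.754, 0.657, 0.0]
force: [0.3, 0.1, 0.4]
finger_gap: 0.352
grip_force: 0.0
```

```bash
python3 -c "
from tool import *
view('pics/end.png',(.6,0,.03),w=290,draw=False,al=1.2)"
```

```text
(no output)
```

View pics/end.png

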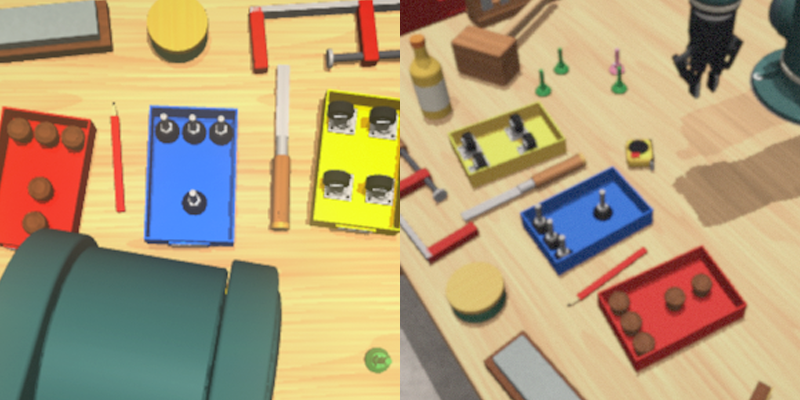

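All five stand upright in their trays: foot at (193,202), castors at (337,185) and (380,188), knobs at (40,188) and (35,222). The tape and look-alikes are untouched and the gripper is clear.

```bash
python3 -c "
from workcell import arm
print(arm.close_job())"
```

```text
the job is handed in; nothing more can be done
None
```

The job is handed in at about 28 s: both knobs, both castors and the foot stand upright on the free floor of their own trays, and the tape and look-alikes were not moved.

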